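# Seat a carrier plate on its pins and hold the clamp lever at four clicks

## Task

Fit the loose aluminium plate over the two locating pins of the clamping fixture so that it lies flush on the stage, then swing the fixture's ratchet lever away from its stop by exactly four clicks, never on to a fifth. The lever springs back if let go, so finish while still holding it there. Leave the other things on the bench alone.

Things in the scene. Friction and masses are not known exactly. Their poses are not given: they have to be found in the camera images.
- fixture: Fixed clamping fixture. Origin on the bench under the stage's centre. Own frame: aluminium stage 128 (x) by 70 (y) mm, top 20 mm up; two round steel pins, diameter 8, 16 mm tall, tapered tips, at x = -45 and +45, y = 0. Grey ratchet housing on its -y side, centred at y = -90; a steel bridge 40 mm high at y = -52 and a lever stop 53 mm high at (-52, -78).
- stage (a point): Centre of the stage's top face, midway between the feet of the pins; its axes are those of the fixture (x along the line of pins).
- plate: Loose aluminium plate 120 (x) by 60 (y) by 8 mm, 0.25 kg nominal, origin at the centre of its underside; two 10 mm through holes at x = -45 and +45, y = 0; either way round fits. In the middle stands a grip rib 12 mm thick (x), 36 long (y), its top 46 mm above the underside.
- lever_grip (a point): On the axis of the lever's upright steel grip, a round post of diameter 14 mm fixed to the arm, 18 mm below its top (the post reaches from 52 to 98 mm above the bench). Horizontal arm, 95 mm from pivot to grip, at the stop along the fixture's -x. Axes: x from the grip to the pivot, z up.
- pivot (a point): Pivot of the lever (vertical axis), in the fixture's frame at (0, -90, 49) mm.
- ratchet_lever (a joint): Lever angle in rad: 0 at its stop (start), growing as the grip swings counterclockwise seen from above, first towards the fixture's -y. A click every 0.20 rad (19 mm at the grip): the push at the grip swells by 4 to 6 N to at most 8 N midway, then drops to 1 to 2 N at the click. Spring return all the way. It drives a flat steel tongue over the plate's edge; end stop 1.3.
- vial: Bystander: specimen vial with a white cap, 27 mm across, 56 tall, origin under it. Leave it alone.
- beaker: Bystander: small glass beaker, 52 mm across, 67 tall, origin under it. Leave it alone.
- eyepiece: Bystander: black spare eyepiece standing on its barrel, 36 mm across, 54 tall, origin under it. Leave it alone.
There are look-alikes about, which are no part of the job. Of the things that look like the plate, take the one that is farthest to the robot's left at the start.

How it is judged:
By the outcome, as a careful person would: the job done as asked, in the order asked, and still so for the second after the job is handed in, while the arm keeps its last pose, push and grip.
It also fails if it takes over 72 s, if anything falls off the work surface, if the arm or the gripper's body presses on something with over 40 N, if the wrist force passes 120 N, or if a joint passes its speed limit or range.

## Robot

A 6-joint arm with a two-finger parallel gripper is mounted at the origin on a cart in front of the work surface, level with it; the furniture and walls round the work are solid. World frame = base frame: x ahead of the robot, y to its left, z up, the work surface at z = 0. Lengths are in m, angles in rad, forces in N, time in s.
With the tool pointing down it reaches from about 0.3 to 0.875 m from the base axis. Payload 6.4 kg.
Tool frame: the origin (TCP) lies between the finger pads; the fingertips stand ctrl.tip_extent ahead of it and the grasp point (between the pads) is the TCP (ctrl.tip_extent is the distance from the TCP to the fingertips, in m); z points along the fingers, y is the line along which they close (so a half turn about z gives the same grasp; the last joint's range is limited). The gripper opens to 85 mm and grips with 20 to 120 N. Pads are 22 mm wide; open, the fingers measure 114 mm over their backs; the gripper's body (76 mm by 85 mm) begins 54 mm behind the grasp point. The pads swing forward as they close: fully open they stand 13 mm farther back than shut.
Start: joints at [-1.548, 0.181, 1.607, -0, 1.354, -0.206], TCP at [0.13, -0.56, 0.25] pointing down, gripper open.
Joint ranges: [-2.99, 2.99], [-0.89, 2.07], [0.3, 2.58], [-1.14, 4.28], [0, 2.63], [-3.12, 3.12]. Speed limits (rad/s): [2.57, 2.57, 3.01, 3.14, 3.14, 3.14].

## Interface

Orientations are given as a unit quaternion [w, x, y, z].
In Python, from bench import ctrl gives the robot as it stands.
- The arm moves only by the tool send_rows, never from a script. Its arguments are lists of equal length, an entry for each row: "dr": the turn, a rotation vector about the tool's x, y, z in units of 6 degrees (1.0 is 6 degrees), a list of three; "xyz": the shift along the tool's x, y, z in cm, a list of three; "jaw": the opening in per cent of the stroke, from 0 (shut) to 100 (fully open). In form: {"dr": [[wx, wy, wz], ...], "xyz": [[dx, dy, dz], ...], "jaw": [jaw, ...]}. A call has exactly 8 rows; each row is the pose to reach, as a shift and turn from the pose commanded when the call began, along the tool's axes at that moment; what a row does not reach only later rows make up. A row lasts 1/8 s, in which the tool goes at most 62.5 mm and 10.7 degrees, less where a joint would pass 70% of its speed; a pose out of reach is approached as far as the arm can. A call with a gripper value outside its range is refused whole. The fingers move at their own pace and stop on an object; the grip force is fixed at half the most. Time passes only in rows, so rows that repeat a pose let the fingers close, or fill a call up. It gives the time, the measured TCP pose, the force, the opening and the grip force at its end, in the units of the state.
- ctrl.get_obs(): the state, without advancing time (a new reading comes with each control period).
- ctrl.camera(name): name is "scene" or "top"; returns the picture (420x560x3 uint8, red, green, blue); there is no depth.
- ctrl.calibration(name): a dict with "camera_matrix" (3x3 intrinsics, pixels), "world_from_camera" (4x4, takes a point from camera to world coordinates). Camera axes: x right, y up, looking along -z (the intrinsics and any distortion apply to the point x, -y, -z); pixel columns grow to the right and rows downward; lengths in m; the calibration is good to about 2 mm. A picture is of the moment at which its call begins. calibration takes no time and is no camera call.
- ctrl.hand_in(): hands the job in; it is judged then, once.
The state is a dict: "time_s": time; "q": joint angles; "dq": joint speeds; "joint_efforts": joint torques, N m; "eef_pos": TCP position; "eef_rot": TCP orientation; "wrist_force": force on the tool from outside, world axes, zero at the start; "torque": the same for the moment, N m; "opening": opening from 0.0 (shut) to 1.0 (fully open); "grasp_force": force on a finger pad.
Only numpy, scipy, OpenCV 4.12 (cv2) and the standard library are available. Lean on these libraries where they do the work, as an engineer would, in place of code of your own. Each camera call takes 0.05 s, during which the arm holds its last target. There are 200 camera calls.

## Working session

There is one attempt and no reset: what is moved stays moved. The work goes in short steps, Python scripts to look and compute and a tool call to move; the robot and the scene stay as the last step left them, time stands still between calls to the robot, and variables do not carry over. Pictures are saved under pics/ and viewed, at most 10 in all, crops included, and the job is handed in when it is done.

Besides the shell and the picture viewer there is one more tool, called after "Request:" as a command line: name --argument value ..., lists and objects as JSON in quotes. send_rows: Moves the arm, as the interface text tells. Its arguments: {"type":"object","properties":{"dr":{"type":"array","items":{"type":"array","items":{"type":"number"}}},"xyz":{"type":"array","items":{"type":"array","items":{"type":"number"}}},"jaw":{"type":"array","items":{"type":"number"}}},"required":["dr","xyz","jaw"]}

```bash
ls; mkdir -p pics; python3 - <<'E'
from bench import ctrl
import cv2,numpy as np
for n in("scene","top"):
    im=ctrl.camera(n); cv2.imwrite(f"pics/{n}0.png",im[:,:,::-1]); c=ctrl.calibration(n); print(n,{k:np.round(v,4).tolist() if not isinstance(v,str) else v for k,v in c.items()})
o=ctrl.get_obs();print(o,ctrl.tip_extent)
E
```

```text
pics
scene {'camera_matrix': [[383.3317, 0.0, 278.9208], [0.0, 383.3317, 214.0699], [0.0, 0.0, 1.0]], 'world_from_camera': [[-0.7628, 0.495, -0.4161, 0.1977], [-0.6464, -0.5678, 0.5096, 0.455], [0.016, 0.6577, 0.7531, 0.7839], [0.0, 0.0, 0.0, 1.0]]}
top {'camera_matrix': [[405.9854, 0.0, 274.8301], [0.0, 405.9854, 213.8064], [0.0, 0.0, 1.0]], 'world_from_camera': [[0.0005, 0.9922, -0.1246, 0.4281], [-1.0, 0.0008, 0.002, -0.009], [0.0021, 0.1246, 0.9922, 1.3443], [0.0, 0.0, 0.0, 1.0]]}
{'time_s': 0.1, 'q': array([-1.54828389e+00,  1.81481755e-01,  1.60790733e+00,  3.31696447e-05,
        1.35378811e+00, -2.06272400e-01]), 'dq': array([ 0.00148676, -0.00018907, -0.00271919, -0.00055959, -0.00179681,
        0.00031856]), 'joint_efforts': array([ 2.74073609e-04, -4.45876336e+01, -3.52238774e+01, -2.98051527e-04,
        4.11949412e-03,  1.14955819e-05]), 'eef_pos': array([ 0.13043821, -0.55953538,  0.2494661 ]), 'eef_rot': array([-7.87441372e-04,  9.93464416e-01,  1.14139502e-01,  8.88159793e-05]), 'wrist_force': array([-0.51761865,  0.1872431 ,  0.24367114]), 'torque': array([-0.04544232, -0.01868747,  0.00044128]), 'grasp_force': 0.0, 'opening': 1.0003925866790417} 0.019
```

View pics/top0.png

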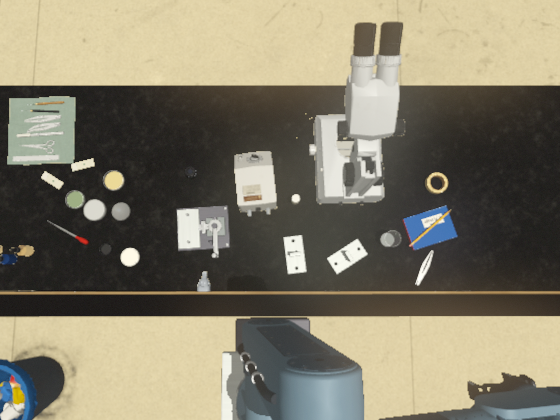

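View pics/scene0.png

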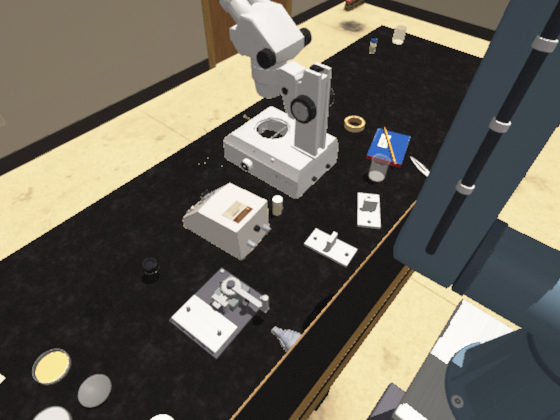

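The top view shows two plate look-alikes, at (294,254) and (347,257). Image left is the robot's left, so the one at (294,254) should be the plate. The fixture is at (203,228), with its stage on the left and its lever pointing towards the robot. I'll confirm this in an enlarged crop.

```bash
python3 - <<'E'
import cv2,numpy as np
t=cv2.imread("pics/top0.png"); s=cv2.imread("pics/scene0.png")
a=cv2.resize(t[195:295,165:375],None,fx=3.8,fy=3.8,interpolation=cv2.INTER_CUBIC)
cv2.imwrite("pics/crop_top.png",a)
b=cv2.resize(s[180:360,165:395],None,fx=3.3,fy=3.3,interpolation=cv2.INTER_CUBIC)
cv2.imwrite("pics/crop_scene.png",b)
E
```

```text
(no output)
```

View pics/crop_top.png

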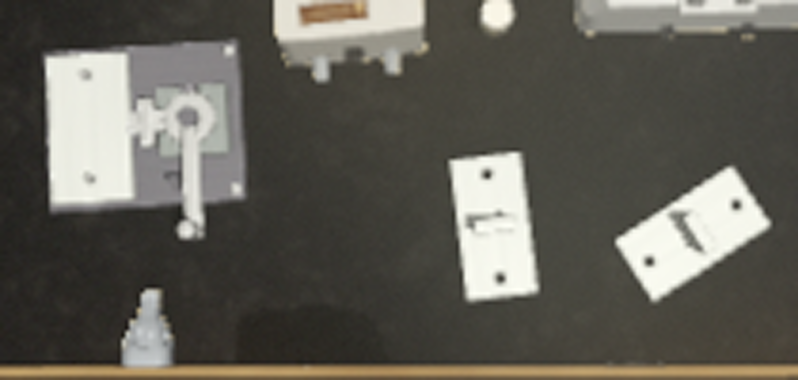

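View pics/crop_scene.png

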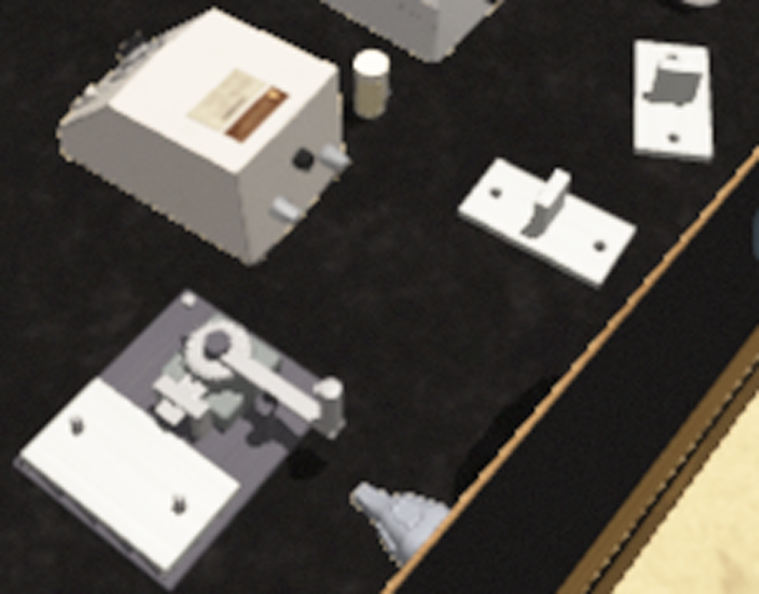

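The crops confirm it. Plate A at (294,254) in the top view, (330,246) in scene, and plate B at (347,257), (369,210), both have a rib and two holes. A is farthest to the robot's left (largest y), so A is the plate. Now I'll measure it.

```bash
cat > h.py <<'E'
import cv2,numpy as np
from bench import ctrl
def ray(cam,uv,z):
    c=ctrl.calibration(cam);K=np.array(c["camera_matrix"]);T=np.array(c["world_from_camera"])
    uv=np.atleast_2d(np.array(uv,float))
    d=np.c_[(uv[:,0]-K[0,2])/K[0,0],-(uv[:,1]-K[1,2])/K[1,1],-np.ones(len(uv))]@T[:3,:3].T
    o=T[:3,3];return o+d*((z-o[2])/d[:,2])[:,None]
def proj(cam,P):
    c=ctrl.calibration(cam);K=np.array(c["camera_matrix"]);T=np.array(c["world_from_camera"])
    p=(np.atleast_2d(P)-T[:3,3])@T[:3,:3];return np.c_[K[0,0]*p[:,0]/-p[:,2]+K[0,2],K[1,1]*-p[:,1]/-p[:,2]+K[1,2]]
S=8
def blobs(im,box,thr,inv=False,amin=2):
    "contours (full-image px) in box x0,y0,x1,y1 of grey>thr (or <thr)"
    x0,y0,x1,y1=box;g=cv2.cvtColor(im,cv2.COLOR_BGR2GRAY)[y0:y1,x0:x1]
    g=cv2.resize(g,None,fx=S,fy=S,interpolation=cv2.INTER_CUBIC)
    m=((g<thr) if inv else (g>thr)).astype(np.uint8)
    cs,_=cv2.findContours(m,cv2.RETR_LIST,cv2.CHAIN_APPROX_NONE)
    out=[(cv2.contourArea(c)/S/S,(c[:,0,:]+.5)/S-.5+[x0,y0]) for c in cs]
    return sorted([o for o in out if o[0]>amin],key=lambda o:-o[0])
def cen(c):
    m=cv2.moments((c*64).astype(np.int32).reshape(-1,1,2));return np.array([m["m10"],m["m01"]])/m["m00"]/64
def rect(cam,c,z):
    p=ray(cam,c,z)[:,:2];r=cv2.minAreaRect((p*1000).astype(np.float32));return np.round(cv2.boxPoints(r),1),r
E
python3 - <<'E'
from h import *
t=cv2.imread("pics/top0.png"); s=cv2.imread("pics/scene0.png")
for nm,cam,im,box,z in[("plate","top",t,(280,230,310,278),.008),("plate","scene",s,(300,225,362,270),.008),("stage","top",t,(172,200,202,256),.02),("stage","scene",s,(165,290,245,360),.02)]:
    for thr in (150,190):
        b=blobs(im,box,thr)
        if b: print(nm,cam,thr,round(b[0][0]),rect(cam,b[0][1],z)[1])
    for a,c in blobs(im,box,130,True,.5)[:6]+[x for x in blobs(im,box,200,True,.5)[:6]]:
        if a<60: print("   dark",round(a,1),np.round(cen(c),2),np.round(ray(cam,cen(c),z)[0]*1000,1))
E
```

```text
plate top 150 704 ((463.15716552734375, -76.26318359375), (123.16468048095703, 63.05149459838867), 6.899990081787109)
plate top 190 662 ((463.3537292480469, -76.20502471923828), (121.27406311035156, 61.181636810302734), 6.713338851928711)
   dark 2.9 [296.24 267.8 ] [418.5 -81.6   8. ]
   dark 2.7 [292.72 240.46] [507.7 -70.6   8. ]
   dark 1.0 [288.47 253.23] [465.8 -56.5   8. ]
   dark 20.8 [290.97 252.11] [469.4 -64.7   8. ]
   dark 8.2 [296.19 267.72] [418.7 -81.5   8. ]
   dark 7.8 [292.62 240.34] [508.  -70.3   8. ]
plate scene 150 915 ((461.6329650878906, -82.033935546875), (121.91939544677734, 79.81293487548828), 6.816762447357178)
plate scene 190 848 ((461.697265625, -82.14892578125), (120.5620346069336, 77.7115478515625), 6.776740550994873)
   dark 37.6 [327.41 246.99] [463.9 -66.3   8. ]
   dark 5.8 [360.33 268.26] [367.2 -66.7   8. ]
   dark 4.0 [346.24 254.27] [415.7 -78.7   8. ]
   dark 3.0 [314.71 238.09] [504.8 -68.    8. ]
   dark 10.2 [346.25 254.17] [415.9 -79.    8. ]
   dark 8.9 [314.73 238.02] [504.9 -68.2   8. ]
stage top 150 894 ((546.7181396484375, 267.770690
[... 215 characters left out ...]
15] [530.6 231.4  20. ]
   dark 2.1 [199.35 210.73] [604.5 236.6  20. ]
   dark 1.3 [200.79 219.7 ] [574.8 231.2  20. ]
   dark 5.7 [187.27 214.26] [592.7 276.   20. ]
   dark 5.4 [188.24 241.55] [503.2 270.4  20. ]
stage scene 150 1908 ((543.9169921875, 273.1217041015625), (129.15225219726562, 71.69242858886719), 3.7931485176086426)
stage scene 190 1837 ((543.984619140625, 273.2705993652344), (127.27303314208984, 69.93301391601562), 3.7660179138183594)
   dark 6.6 [218.83 333.32] [501.4 270.7  20. ]
   dark 6.3 [187.88 309.24] [591.5 276.4  20. ]
   dark 29.5 [216.13 304.39] [553.7 228.6  20. ]
   dark 17.2 [218.83 333.  ] [501.9 270.3  20. ]
   dark 17.1 [187.87 308.87] [592.2 275.9  20. ]
```

```bash
cat >> h.py <<'E'
from scipy.spatial.transform import Rotation as R
def go(p,yaw,frm=None):
    "move args to TCP p (mm), tool down, tool y at world angle yaw (deg)"
    o=ctrl.get_obs();q=o["eef_rot"];r=R.from_quat([q[1],q[2],q[3],q[0]])
    a=np.radians(yaw);y=np.array([np.cos(a),np.sin(a),0]);z=np.array([0,0,-1.]);t=R.from_matrix(np.c_[np.cross(y,z),y,z])
    print("xyz cm",np.round(r.inv().apply(np.array(p)/1000-o["eef_pos"])*100,2),"dr",np.round(np.degrees((r.inv()*t).as_rotvec())/6,2))
E
python3 -c "
from h import *
go([462,-75,150],6.9)"
```

```text
xyz cm [ 43.28 -39.66  10.02] dr [-1.000e-02 -1.000e-02 -1.397e+01]
```

Request:
send_rows --dr '[[0, 0, -1.4], [0, 0, -2.8], [0, 0, -4.2], [0, 0, -5.6], [0, 0, -7], [0, 0, -8.4], [0, 0, -9.8], [0, 0, -11.2]]' --xyz '[[4.3, -4, 0], [8.6, -8, 0], [13, -12, 0], [17.3, -16, 0], [21.6, -20, 0], [26, -24, 0], [30.3, -28, 2], [34.6, -32, 4]]' --jaw '[100, 100, 100, 100, 100, 100, 100, 100]'

```text
time_s: 1.1
eef_pos: [0.3957, -0.1682, 0.2101]
eef_rot: [0.001, 0.763, 0.647, 0.0]
wrist_force: [1.2, 0.1, 0.1]
opening: 0.996
grasp_force: 0.0
```

```bash
python3 -c "
from h import *
go([462,-75,110],6.9)"
```

```text
xyz cm [10.29  5.   10.01] dr [ 0.01  0.01 -2.72]
```

Request:
send_rows --dr '[[0, 0, -0.9], [0, 0, -1.8], [0, 0, -2.7], [0, 0, -2.7], [0, 0, -2.7], [0, 0, -2.7], [0, 0, -2.7], [0, 0, -2.7]]' --xyz '[[3.4, 1.7, 2], [6.8, 3.4, 4], [10.3, 5, 6], [10.3, 5, 8], [10.3, 5, 10], [10.3, 5, 10], [10.3, 5, 10], [10.3, 5, 10]]' --jaw '[100, 100, 100, 100, 100, 100, 100, 100]'

```text
time_s: 2.1
eef_pos: [0.4621, -0.0772, 0.1112]
eef_rot: [0.001, 0.666, 0.746, 0.0]
wrist_force: [-0.0, -0.1, -0.2]
opening: 0.998
grasp_force: 0.0
```

```bash
python3 -c "
from h import *
go([462,-75,33],6.9);print(ctrl.get_obs()['eef_pos'])
cv2.imwrite('pics/s1.png',ctrl.camera('scene')[180:300,250:450,::-1].repeat(3,0).repeat(3,1))"
```

```text
xyz cm [0.22 0.01 7.82] dr [ 0.01  0.01 -0.07]
[ 0.46206363 -0.0771784   0.11123878]
```

View pics/s1.png

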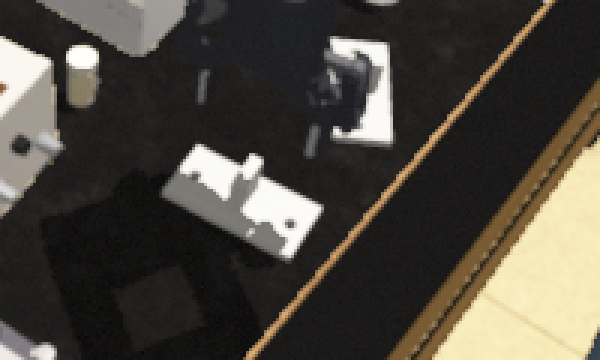

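The open fingers show at full-image (317,208) and (354,227), straddling the rib of plate A. Next I descend and grip.

Request:
send_rows --dr '[[0, 0, 0], [0, 0, 0], [0, 0, 0], [0, 0, 0], [0, 0, 0], [0, 0, 0], [0, 0, 0], [0, 0, 0]]' --xyz '[[0.2, 0, 3], [0.2, 0, 5.5], [0.2, 0, 7], [0.2, 0, 7.8], [0.2, 0, 7.8], [0.2, 0, 7.8], [0.2, 0, 7.8], [0.2, 0, 7.8]]' --jaw '[100, 100, 100, 100, 60, 0, 0, 0]'

```text
time_s: 3.15
eef_pos: [0.4617, -0.0749, 0.0328]
eef_rot: [0.001, 0.666, 0.746, 0.0]
wrist_force: [0.6, 0.6, 1.5]
opening: 0.144
grasp_force: 0.6
```

Request:
send_rows --dr '[[0, 0, 0], [0, 0, 0], [0, 0, 0], [0, 0, 0], [0, 0, 0], [0, 0, 0], [0, 0, 0], [0, 0, 0]]' --xyz '[[0, 0, 0], [0, 0, 0], [0, 0, 0], [0, 0, 0], [0, 0, -1], [0, 0, -3], [0, 0, -5], [0, 0, -6]]' --jaw '[0, 0, 0, 0, 0, 0, 0, 0]'

```text
time_s: 4.15
eef_pos: [0.4615, -0.0749, 0.0934]
eef_rot: [0.001, 0.666, 0.746, 0.0]
wrist_force: [-0.0, 0.7, -1.3]
opening: 0.127
grasp_force: 58.5
```

```bash
python3 -c "
from h import *
print(ctrl.get_obs()['opening'])
go([545.5,272.5,110],3.75)"
```

```text
0.12722407159630042
xyz cm [33.56 12.28 -1.67] dr [0.01 0.01 0.46]
```

Request:
send_rows --dr '[[0, 0, 0], [0, 0, 0], [0, 0, 0.1], [0, 0, 0.2], [0, 0, 0.3], [0, 0, 0.46], [0, 0, 0.46], [0, 0, 0.46]]' --xyz '[[0, 0, -3.5], [2, 1, -6.7], [6, 2.2, -6.7], [11, 4, -6.7], [16, 5.9, -6.7], [21, 7.7, -6.7], [26, 9.5, -6.7], [31, 11.4, -6.7]]' --jaw '[0, 0, 0, 0, 0, 0, 0, 0]'

```text
time_s: 5.15
eef_pos: [0.539, 0.2478, 0.1588]
eef_rot: [-0.0, 0.684, 0.73, -0.001]
wrist_force: [0.6, 0.3, -0.9]
opening: 0.131
grasp_force: 58.7
```

```bash
python3 -c "
from h import *
o=ctrl.get_obs();print(o['opening'],o['wrist_force'])
go([545.5,272.5,110],3.75)"
```

```text
0.13104267575161502 [ 0.55624337  0.25735191 -0.89382423]
xyz cm [2.43 0.82 4.88] dr [-0.01  0.    0.  ]
```

Request:
send_rows --dr '[[0, 0, 0], [0, 0, 0], [0, 0, 0], [0, 0, 0], [0, 0, 0], [0, 0, 0], [0, 0, 0], [0, 0, 0]]' --xyz '[[2.4, 0.8, 0], [2.4, 0.8, 2], [2.4, 0.8, 4], [2.4, 0.8, 6], [2.4, 0.8, 6.9], [2.4, 0.8, 6.9], [2.4, 0.8, 6.9], [2.4, 0.8, 6.9]]' --jaw '[0, 0, 0, 0, 0, 0, 0, 0]'

```text
time_s: 6.15
eef_pos: [0.5465, 0.2708, 0.0913]
eef_rot: [0.0, 0.684, 0.73, 0.001]
wrist_force: [0.0, 0.1, -1.2]
opening: 0.131
grasp_force: 58.9
```

```bash
python3 -c "
from h import *
o=ctrl.get_obs();print(o['eef_pos'],o['wrist_force'])
t=ctrl.camera('top')[:,:,::-1];s=ctrl.camera('scene')[:,:,::-1]
cv2.imwrite('pics/t2.png',t);cv2.imwrite('pics/s2.png',s)
a=cv2.resize(np.ascontiguousarray(t[195:275,160:240]),(390,390),interpolation=cv2.INTER_CUBIC);b=cv2.resize(np.ascontiguousarray(s[250:360,155:265]),(390,390),interpolation=cv2.INTER_CUBIC)
cv2.imwrite('pics/c2.png',np.hstack([a,b]))"
```

```text
[0.54646809 0.2707603  0.09131121] [ 0.02963653  0.07665995 -1.17791573]
```

View pics/c2.png

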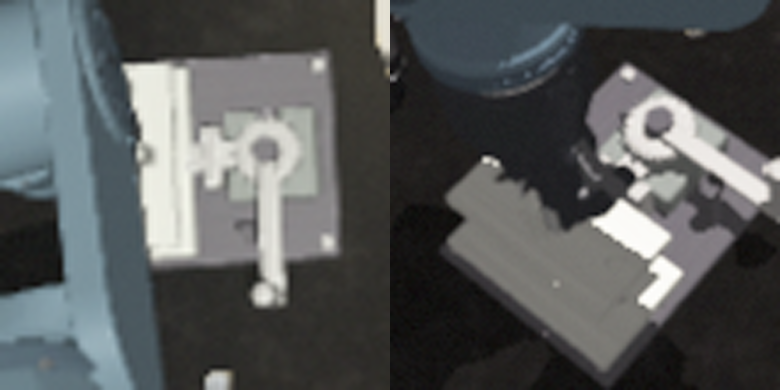

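The top view (left) is mostly blocked by the arm. The scene view (right) shows the plate hanging level and parallel over the stage. The two cameras agree on the plate-to-stage displacement within 1 mm, so I'll align by that and lower to just above the pin tips.

```bash
python3 -c "
from h import *
go([545.4,272.4,72],3.77)"
```

```text
xyz cm [ 0.17 -0.07  1.9 ] dr [ 0.01 -0.   -0.  ]
```

Request:
send_rows --dr '[[0, 0, 0], [0, 0, 0], [0, 0, 0], [0, 0, 0], [0, 0, 0], [0, 0, 0], [0, 0, 0], [0, 0, 0]]' --xyz '[[0.17, -0.07, 0.5], [0.17, -0.07, 1], [0.17, -0.07, 1.5], [0.17, -0.07, 1.9], [0.17, -0.07, 2.1], [0.17, -0.07, 2.3], [0.17, -0.07, 2.5], [0.17, -0.07, 2.7]]' --jaw '[0, 0, 0, 0, 0, 0, 0, 0]'

```text
time_s: 7.25
eef_pos: [0.5457, 0.2725, 0.0638]
eef_rot: [0.0, 0.684, 0.73, 0.001]
wrist_force: [1.5, 1.0, -1.0]
opening: 0.126
grasp_force: 59.0
```

```bash
python3 -c "
from h import *
o=ctrl.get_obs();print(o['wrist_force'],o['torque'])
go([545.4,272.4,53],3.77)"
```

```text
[ 1.47170298  0.95724721 -0.95431304] [ 0.19060818 -0.29265492  0.01118513]
xyz cm [-0.01 -0.04  1.08] dr [ 0.02 -0.   -0.  ]
```

Request:
send_rows --dr '[[0, 0, 0], [0, 0, 0], [0, 0, 0], [0, 0, 0], [0, 0, 0], [0, 0, 0], [0, 0, 0], [0, 0, 0]]' --xyz '[[0.03, 0.02, 0.2], [0.03, 0.02, 0.4], [0.03, 0.02, 0.6], [0.03, 0.02, 0.8], [0.03, 0.02, 0.95], [0.03, 0.02, 1.05], [0.03, 0.02, 1.05], [0.03, 0.02, 1.05]]' --jaw '[0, 0, 0, 0, 0, 0, 0, 0]'

```text
time_s: 8.25
eef_pos: [0.5457, 0.2727, 0.0531]
eef_rot: [0.0, 0.684, 0.73, 0.001]
wrist_force: [5.0, 2.8, 0.4]
opening: 0.134
grasp_force: 59.1
```

```bash
python3 -c "
from h import *
o=ctrl.get_obs();print(o['wrist_force'],o['torque'])
go([545.4,272.4,52],3.77)"
```

```text
[5.01270833 2.75599409 0.39595068] [ 3.92027507e-01 -7.78903013e-01  6.66640974e-04]
xyz cm [-0.03 -0.03  0.11] dr [ 0.01 -0.   -0.  ]
```

Request:
send_rows --dr '[[0, 0, 0], [0, 0, 0], [0, 0, 0], [0, 0, 0], [0, 0, 0], [0, 0, 0], [0, 0, 0], [0, 0, 0]]' --xyz '[[0.03, 0.05, 0], [0.03, 0.05, 0.05], [0.03, 0.05, 0.1], [0.03, 0.05, 0.13], [0.03, 0.05, 0.15], [0.03, 0.05, 0.15], [0.03, 0.05, 0.15], [0.03, 0.05, 0.15]]' --jaw '[0, 0, 0, 0, 0, 0, 0, 0]'

```text
time_s: 9.25
eef_pos: [0.5458, 0.2728, 0.0529]
eef_rot: [0.0, 0.684, 0.73, -0.0]
wrist_force: [-1.2, -1.0, 14.0]
opening: 0.131
grasp_force: 61.2
```

Request:
send_rows --dr '[[0, 0, 0], [0, 0, 0], [0, 0, 0], [0, 0, 0], [0, 0, 0], [0, 0, 0], [0, 0, 0], [0, 0, 0]]' --xyz '[[0, 0, 0], [0, 0, 0], [0, 0, 0], [0, 0, 0], [0, 0, -1], [0, 0, -4], [-2, -6, -10], [-5, -12, -13]]' --jaw '[30, 60, 100, 100, 100, 100, 100, 100]'

```text
time_s: 10.25
eef_pos: [0.4559, 0.2296, 0.167]
eef_rot: [0.001, 0.683, 0.73, 0.001]
wrist_force: [-0.3, -0.2, 1.1]
opening: 1.004
grasp_force: 0.0
```

```bash
python3 -c "
from h import *
o=ctrl.get_obs();print(o['eef_pos'],o['wrist_force'])
go([440,60,190],-86.2)"
```

```text
[0.45591586 0.22956686 0.16696958] [-0.27349394 -0.16518633  1.13853337]
xyz cm [-16.81  -2.7   -2.32] dr [ 0.02 -0.03 15.  ]
```

Request:
send_rows --dr '[[0, 0, 1.7], [0, 0, 3.4], [0, 0, 5.1], [0, 0, 6.8], [0, 0, 8.5], [0, 0, 10.2], [0, 0, 11.9], [0, 0, 13.6]]' --xyz '[[-3, 0, -2.3], [-6, -1, -2.3], [-9, -1.5, -2.3], [-12, -2, -2.3], [-15, -2.5, -2.3], [-18, -3, -2.3], [-22, -3, -2.3], [-25, -3, -2.3]]' --jaw '[100, 100, 100, 100, 100, 100, 100, 100]'

```text
time_s: 11.25
eef_pos: [0.4422, -0.0233, 0.1885]
eef_rot: [0.0, 0.995, 0.103, 0.001]
wrist_force: [-0.6, -0.2, -0.6]
opening: 1.005
grasp_force: 0.0
```

```bash
python3 -c "
from h import *
o=ctrl.get_obs();print(o['eef_pos'],o['wrist_force'])
t=ctrl.camera('top')[:,:,::-1];s=ctrl.camera('scene')[:,:,::-1]
cv2.imwrite('pics/t3.png',t);cv2.imwrite('pics/s3.png',s)
a=cv2.resize(np.ascontiguousarray(t[195:295,160:260]),(390,390),interpolation=cv2.INTER_CUBIC);b=cv2.resize(np.ascontiguousarray(s[250:360,165:275]),(390,390),interpolation=cv2.INTER_CUBIC)
cv2.imwrite('pics/c3.png',np.hstack([a,b]))
c,s_=np.cos(np.radians(3.77)),np.sin(np.radians(3.77))
G=np.array([545.8-95*c+90*s_,272.7-95*s_-90*c,98])/1e3
print(G,proj('top',G),proj('scene',G))
go([G[0]*1e3,G[1]*1e3,130],-86.2)"
```

```text
[ 0.44224184 -0.0232816   0.18854265] [-0.5960861  -0.24697899 -0.62958815]
[0.45692321 0.17664837 0.098     ] [[213.19194086 255.27206431]] [[264.54390668 296.48805182]]
xyz cm [  5.51 -19.37   5.83] dr [ 0.01 -0.01  1.34]
```

View pics/c3.png

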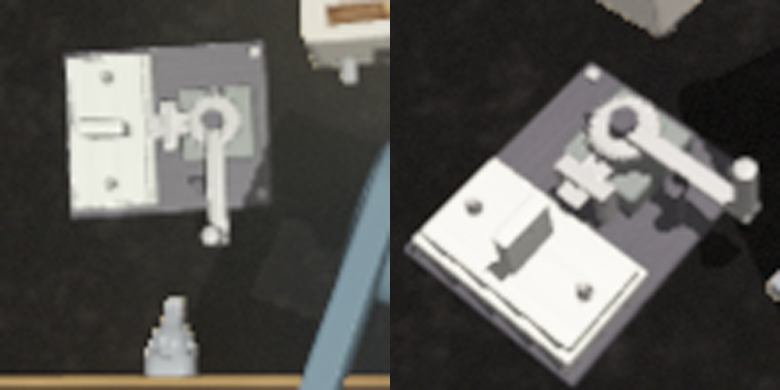

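The plate lies flush on the stage, with both pins through its holes and the rib upright. The lever post top is at scene (264.8,296.5), and I predicted (264.5,296.5). Before approaching I'll check the height of the unknown grey object at top (204,275).

```bash
python3 -c "
from h import *
for z in (0,.03,.06,.1): print(z,ray('top',[[204.6,272],[204,282]],z)[:,:2],ray('scene',[[273,329],[287,340]],z)[:,:2])
"
```

```text
0 [[0.40462372 0.21833317]
 [0.37227799 0.21957902]] [[0.4281832  0.18338444]
 [0.38979915 0.18259456]]
0.03 [[0.40514823 0.21326004]
 [0.37352434 0.21447808]] [[0.41936429 0.19378004]
 [0.3824492  0.19302039]]
0.06 [[0.40567274 0.20818691]
 [0.3747707  0.20937715]] [[0.41054538 0.20417564]
 [0.37509925 0.20344622]]
0.1 [[0.40637209 0.20142274]
 [0.3764325  0.20257591]] [[0.39878684 0.21803643]
 [0.36529932 0.21734732]]
```

Request:
send_rows --dr '[[0, 0, 0.3], [0, 0, 0.6], [0, 0, 0.9], [0, 0, 1.3], [0, 0, 1.3], [0, 0, 1.3], [0, 0, 1.3], [0, 0, 1.3]]' --xyz '[[1, -4, 0], [2, -8, 0], [3.5, -12, 0], [4.5, -16, 0], [5.5, -19.4, 0], [5.5, -19.4, 2], [5.5, -19.4, 4], [5.5, -19.4, 4]]' --jaw '[100, 100, 100, 100, 100, 100, 100, 100]'

```text
time_s: 12.35
eef_pos: [0.4533, 0.1801, 0.1466]
eef_rot: [0.0, 0.999, 0.039, -0.002]
wrist_force: [0.0, 0.0, -0.4]
opening: 1.0
grasp_force: 0.0
```

```bash
python3 -c "
from h import *
o=ctrl.get_obs();print(o['eef_pos'],o['wrist_force'])
go([456.9,176.6,80],-86.2)"
```

```text
[0.45334537 0.1801305  0.14656809] [ 0.01229096  0.00320028 -0.35098669]
xyz cm [0.35 0.38 6.66] dr [-0.    0.03  0.12]
```

Request:
send_rows --dr '[[0, 0, 0.1], [0, 0, 0.1], [0, 0, 0.1], [0, 0, 0.1], [0, 0, 0.1], [0, 0, 0.1], [0, 0, 0.1], [0, 0, 0.1]]' --xyz '[[0.35, 0.38, 1], [0.35, 0.38, 3], [0.35, 0.38, 5], [0.35, 0.38, 6.3], [0.35, 0.38, 6.6], [0.35, 0.38, 6.6], [0.35, 0.38, 6.6], [0.35, 0.38, 6.6]]' --jaw '[100, 100, 100, 100, 100, 100, 60, 30]'

```text
time_s: 13.35
eef_pos: [0.4592, 0.176, 0.0822]
eef_rot: [-0.0, 0.999, 0.033, 0.001]
wrist_force: [-0.4, 0.0, -0.7]
opening: 0.607
grasp_force: 0.0
```

Request:
send_rows --dr '[[0, 0, 0], [0, 0, 0], [0, 0, 0], [0, 0, 0], [0, 0, 0], [0, 0, 0], [0, 0, 0], [0, 0, 0]]' --xyz '[[0, 0, 0], [0, 0, 0], [0, 0, 0], [0, 0, 0], [0, 0, 0], [0, 0, 0], [0, 0, 0], [0, 0, 0]]' --jaw '[20, 10, 0, 0, 0, 0, 0, 0]'

```text
time_s: 14.35
eef_pos: [0.4588, 0.176, 0.0818]
eef_rot: [-0.0, 0.999, 0.033, 0.0]
wrist_force: [-1.5, 0.8, 5.9]
opening: 0.145
grasp_force: 58.4
```

```bash
python3 -c "
from h import *
o=ctrl.get_obs();print(o['eef_pos'],o['wrist_force'],o['opening'])
f=np.radians(3.77);c,s=np.cos(f),np.sin(f);P=np.array([545.8+90*s,272.7-90*c]);print(P, 'angle',np.degrees(np.arctan2(*(P-o['eef_pos'][:2]*1e3)[::-1]))-3.77, np.hypot(*(P-o['eef_pos'][:2]*1e3)))
for th in (.1,.2,.3,.4,.5,.6,.7,.8,.84):
  a=f+th;print(th);go([P[0]-95*np.cos(a),P[1]-95*np.sin(a),o['eef_pos'][2]*1e3],-86.23+np.degrees(th))"
```

```text
[0.45877316 0.1760232  0.08183167] [-1.46585725  0.75232768  5.89360138] 0.1451528602071566
[551.71762993 182.89475708] angle 0.45829157973344836 93.19814136469635
0.1
xyz cm [-0.13  0.87 -0.  ] dr [-0.   -0.   -0.96]
0.2
xyz cm [ 0.01  1.81 -0.  ] dr [-0.   -0.   -1.91]
0.3
xyz cm [ 0.24  2.73 -0.  ] dr [-0.   -0.   -2.87]
0.4
xyz cm [ 0.57  3.62 -0.  ] dr [-0.   -0.   -3.82]
0.5
xyz cm [ 0.98  4.48 -0.  ] dr [-0.   -0.   -4.78]
0.6
xyz cm [ 1.48  5.29 -0.  ] dr [-0.   -0.   -5.73]
0.7
xyz cm [ 2.06  6.04 -0.  ] dr [-0.   -0.   -6.69]
0.8
xyz cm [ 2.7   6.74 -0.  ] dr [-0.   -0.   -7.64]
0.84
xyz cm [ 2.98  7.   -0.  ] dr [-0.   -0.   -8.02]
```

Request:
send_rows --dr '[[0, 0, -0.48], [0, 0, -0.95], [0, 0, -1.43], [0, 0, -1.91], [0, 0, -2.39], [0, 0, -2.86], [0, 0, -2.86], [0, 0, -2.86]]' --xyz '[[0.01, 0.47, 0], [0.05, 0.94, 0], [0.11, 1.4, 0], [0.19, 1.87, 0], [0.29, 2.33, 0], [0.42, 2.78, 0], [0.42, 2.78, 0], [0.42, 2.78, 0]]' --jaw '[0, 0, 0, 0, 0, 0, 0, 0]'

```text
time_s: 15.35
eef_pos: [0.4648, 0.1493, 0.0818]
eef_rot: [-0.001, 0.983, 0.181, 0.0]
wrist_force: [-2.4, 7.0, 5.0]
opening: 0.146
grasp_force: 58.6
```

```bash
cat >> h.py <<'E'
def lev(th=None):
    o=ctrl.get_obs();f=np.radians(3.77);c,s=np.cos(f),np.sin(f);P=np.array([545.8+90*s,272.7-90*c])
    d=P-o['eef_pos'][:2]*1e3;a=np.arctan2(d[1],d[0]);F=o['wrist_force'];u=d/np.hypot(*d)
    q=o['eef_rot'];r=R.from_quat([q[1],q[2],q[3],q[0]]).apply([1,0,0])
    print("angle",a-f-.008,"r",np.hypot(*d),"toolyaw",np.arctan2(r[1],r[0])-f,"F rad",F[:2]@u,"F tan",F[:2]@[u[1],-u[0]],"Fz",F[2],"t",o['time_s'],"tq",o['torque'])
E
python3 -c "
from h import *
lev()"
```

```text
angle 0.29492675967377835 r 93.23404787082703 toolyaw 0.2986243468716305 F rad 0.27847542628983507 F tan -7.394330106905598 Fz 4.996262507840992 t 15.35 tq [ 0.8201479   0.33173931 -0.11385077]
```

Request:
send_rows --dr '[[0, 0, -0.48], [0, 0, -0.95], [0, 0, -1.43], [0, 0, -1.91], [0, 0, -2.39], [0, 0, -2.86], [0, 0, -3.05], [0, 0, -3.05]]' --xyz '[[0.01, 0.47, 0], [0.05, 0.94, 0], [0.11, 1.4, 0], [0.19, 1.87, 0], [0.29, 2.33, 0], [0.42, 2.78, 0], [0.48, 2.96, 0], [0.48, 2.96, 0]]' --jaw '[0, 0, 0, 0, 0, 0, 0, 0]'

```text
time_s: 16.35
eef_pos: [0.4802, 0.1228, 0.0818]
eef_rot: [-0.0, 0.942, 0.335, 0.001]
wrist_force: [0.7, 3.5, 3.3]
opening: 0.145
grasp_force: 58.6
```

```bash
python3 -c "
from h import *
lev()"
```

```text
angle 0.6255455701337995 r 93.40928648131865 toolyaw 0.6178353953434196 F rad 2.7611982841008986 F tan -2.2129351224175347 Fz 3.3060082775804887 t 16.35 tq [ 0.55918142 -0.01067652 -0.0376399 ]
```

Request:
send_rows --dr '[[0, 0, -0.48], [0, 0, -0.95], [0, 0, -1.43], [0, 0, -1.72], [0, 0, -1.91], [0, 0, -2.0], [0, 0, -2.0], [0, 0, -2.0]]' --xyz '[[0.01, 0.47, 0], [0.05, 0.94, 0], [0.11, 1.4, 0], [0.15, 1.68, 0], [0.19, 1.87, 0], [0.21, 1.96, 0], [0.21, 1.96, 0], [0.21, 1.96, 0]]' --jaw '[0, 0, 0, 0, 0, 0, 0, 0]'

```text
time_s: 17.35
eef_pos: [0.4941, 0.1091, 0.0818]
eef_rot: [-0.0, 0.902, 0.432, 0.001]
wrist_force: [0.3, 5.6, 4.4]
opening: 0.141
grasp_force: 58.7
```

```bash
python3 -c "
from h import *
lev()
t=ctrl.camera('top')[:,:,::-1];s=ctrl.camera('scene')[:,:,::-1]
a=cv2.resize(np.ascontiguousarray(t[195:295,160:260]),(390,390),interpolation=cv2.INTER_CUBIC);b=cv2.resize(np.ascontiguousarray(s[250:360,165:275]),(390,390),interpolation=cv2.INTER_CUBIC)
cv2.imwrite('pics/c4.png',np.hstack([a,b]));lev()"
```

```text
angle 0.8344741670666909 r 93.59778437972821 toolyaw 0.8272169640546886 F rad 4.621702903730266 F tan -3.186392687300011 Fz 4.441936910805645 t 17.35 tq [ 0.88077837 -0.02500273 -0.05713623]
angle 0.8342931571550504 r 93.59116755307599 toolyaw 0.8272226810478919 F rad 4.489108517109371 F tan -3.080388659824063 Fz 3.9259077170949164 t 17.45 tq [ 0.81172288 -0.00957704 -0.01849455]
```

View pics/c4.png

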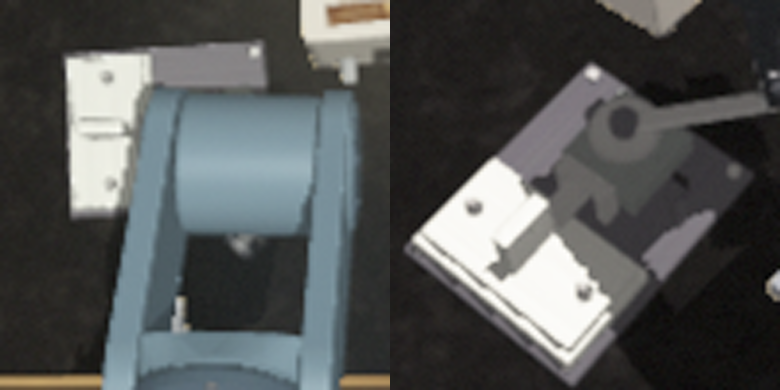

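The scene view shows the plate still flush on its pins. The lever has swung to about 0.83 rad and its grip is held. The tangential force has dropped to about 3 N, so it is past the fourth click (0.80) and well short of the fifth (1.00).

```bash
python3 -c "
from bench import ctrl
print(ctrl.hand_in())"
```

```text
the job is handed in; nothing more can be done
None
```

I handed the job in at about 17.5 s: the plate is flush on both pins, and the gripper still holds the lever at about 0.83 rad, past the fourth click (0.80) and short of the fifth (1.00).

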